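# Mark the tall sample can on the sprung pad

### The arm

A 7-joint arm with a two-finger parallel gripper is mounted at the origin on the work surface. World frame = base frame: x ahead of the robot, y to its left, z up, the work surface at z = 0. Lengths are in m, angles in rad, forces in N, time in s.
With the tool pointing down it reaches from about 0.425 to 1.025 m from the base axis. Payload 3.6 kg.
Tool frame: the origin (TCP) lies at the very end of the fingers, on their centre line; the grasp point (between the pads) lies ctrl.pinch_z behind it (ctrl.pinch_z is the distance from the TCP to the grasp point, in m); z points along the fingers, y is the direction in which the jaws open and shut (so a half turn about z gives the same grasp; the last joint's range is limited). The gripper opens to 85 mm and grips with 20 to 120 N. Pads are 22 mm wide; open, the fingers measure 114 mm over their backs; the gripper's body (76 mm by 85 mm) begins 54 mm behind the grasp point. The pads swing forward as they close: fully open they stand 13 mm farther back than shut.
Start: joints at [1.183, 0.591, 0.048, 1.609, -0.033, 0.943, -0.034], TCP at [0.21, -0.694, 0.231] pointing down, gripper open.
Joint ranges: [-2.69, 2.69], [-0.47, 2.24], [-1.27, 1.36], [0.19, 2.51], [-1.53, 4.68], [0.08, 2.07], [-3.09, 3.09]. Speed limits (rad/s): [2.57, 2.57, 3.14, 3.14, 3.14, 3.14, 3.14].

### API

Orientations are given as a unit quaternion [x, y, z, w].
In Python, from bench import ctrl gives the robot as it stands.
- The arm moves only by the tool servo_tool, never from a script. Its argument "moves" is a list of rows, each a list of 3 entries, a list of its own where there are three numbers: the finger opening in mm, from 0 to 85.4, then the shift along the tool's x, y, z in mm, then the turn about the tool's z in rad. In form: [[jaw, [dx, dy, dz], twist], ...]. A call has exactly 10 rows; each row is the pose to reach, as a shift and turn from the pose commanded when the call began, along the tool's axes at that moment; what a row does not reach only later rows make up. A row lasts 1/8 s, in which the tool goes at most 62.5 mm and 10.7 degrees, less where a joint would pass 70% of its speed; a pose out of reach is approached as far as the arm can. A call with a gripper value outside its range is refused whole. The fingers move at their own pace and stop on an object; "grip_force" is the grip in N (left out, the last holds). Time passes only in rows, so rows that repeat a pose let the fingers close, or fill a call up. It gives the time, the measured TCP pose, the force and the opening at its end, in the units of the state.
- ctrl.get_obs(): the state, without advancing time (a new reading comes with each control period).
- ctrl.read_camera(name): name is "side" or "top" or "wrist"; returns (picture, depth): 384x512x3 uint8, red, green, blue; 384x512 float32, m along the optical axis (not along the pixel's ray), 0 where there is no reading.
- ctrl.calibration(name): a dict with "fx", "fy", "cx", "cy" (pixels), "rvec" (rotation vector, rad) and "tvec" (3), from world to camera coordinates, as OpenCV has them; the wrist camera has in their place "tool_from_camera" (4x4, takes a point from camera to tool coordinates, whose origin is the TCP and whose axes are the flange's). Camera axes: x right, y down, z forward; pixel columns grow to the right and rows downward; lengths in m; the calibration is good to about 2 mm. A picture is of the moment at which its call begins: read the wrist's pose just before it. calibration takes no time and is no camera call.
- ctrl.sign_off(): hands the job in, once; it reports no verdict.
The state is a dict: "t": time; "q": joint angles; "qvel": joint speeds; "effort": joint torques, N m; "position": TCP position; "tool_rot": TCP orientation; "force": force on the tool from outside, world axes, zero at the start; "wrist_torque": the same for the moment, N m; "grip_width": finger opening in m.
Only numpy, scipy, OpenCV 4.12 (cv2) and the standard library are available. Lean on these libraries where they do the work, as an engineer would, in place of code of your own. Each camera call takes 0.05 s, during which the arm holds its last target. There are 200 camera calls.

### The job

Lift the tall steel sample can up and off the rack's rail, press it base-down, upright and squarely onto the round sprung pad of the marking station until the pad is fully down, and keep it down for a full second. Then stand the can upright in the free half of the shallow dark steel tray and let go; never drop the can. Leave everything else where it is: the two short cans hanging on the rack, the white cup in the tray, the cup stack, the tub and the tools.

Things in the scene. Friction and masses are not known exactly. Their poses are not given: they have to be found in the camera images.
- sample_can: Tall can: closed plain steel cylinder, 56 mm diameter, 140 mm high, about 0.35 kg. Origin: centre of underside, z along its axis. Starts hung on the rail by a strap on its +x side (24 mm wide, see its hook point), upright, its +x along the rack's +x, underside 42 mm above the table; must rise over 22 mm for the strap's lip to clear the rail.
- sample_can_hook (a point): Underside of the tall can's hook strap (rests on the rail), 37 mm from the can's axis along its +x, 128 mm above its underside. The strap is a level strip 8 to 12 mm below the rim reaching 50 mm from the axis; at its end a lip (46 to 50 mm from the axis) hangs down to 34 mm below the rim; 18 mm space between wall and lip.
- rack: Fixed steel rack; three cans hang on its -x side about 100 mm apart along y, in any order, axes at x = -28.5 mm, all rims at z = 182 mm. Origin on the table under the middle of the rail's front face. Rail x 0 to 12 mm, 318 mm long in y, top z = 170 mm; stop bar below at z 100 to 112; end posts at y = +-152, no taller than the rail; foot plate 130 x 320 x 8 mm.
- rail_mid (a point): Middle of the rail's top face (170 mm above the table).
- station: Fixed marking station, grey housing 120 x 120 x 50 mm high. Origin on the table under its centre, on the pad's axis. Two guard plates (80 mm long in x, 5 thick, at y = +-50 mm, top z = 112 mm) leave 95 mm between them. A tall sensor post (12 mm diameter, head 18) stands at x = +50 mm, y = 0, top z = 205 mm: keep the can's strap and the fingers off it.
- pad_top (a point): Centre of the top face of the sprung pad, an aluminium disc 66 mm in diameter; 80 mm above the table when up; moves down with the pad.
- pad (a joint): How far the sprung pad is pressed down: 0 = up, 0.014 m = fully down. Takes about 6.5 N to start moving and 18 N to be fully down.
- tray: Fixed shallow dark steel tray, 200 mm (x) x 126 mm (y) outside, rim 14 mm high, walls and floor 5 mm thick. Origin on the table under its centre. The white cup stands in its +x half; the -x half is free.
- cup: White plastic cup with a closed top, 60 mm across at the foot, 79 mm at the rim, 80 mm high, standing in the +x half of the tray. Origin at the centre of its underside.
- short_can_a: Short can hanging on the rack: like the tall one (56 mm diameter, same hook strap) but 95 mm high. Origin at the centre of its underside.
- short_can_b: The other short can on the rack, the same as the first. Origin at the centre of its underside.
- cup_stack: Column of nested white cups, 79 mm diameter, 188 mm high, far side of the table. Origin at the centre of its underside.
- tub: White lubricant tub, 102 mm diameter, 132 mm high, far side of the table. Origin at the centre of its underside.
- brush: Brush with a wooden handle, 180 mm long along its x, lying at the right of the table.
- wrench: Steel wrench, 170 mm long along its x, lying near the robot.
- puck: Aluminium puck with a boss, 70 mm diameter, 34 mm high. Origin at the centre of its underside.
Mind the look-alikes: they are no part of the job. What is shaped like the cup_stack but purple is not meant.

How it is judged:
By the outcome, as a careful person would: the job done as asked, in the order asked, and still so for the second after the job is handed in, with the robot touching nothing.
It also fails if it takes over 64 s, if anything falls off the work surface, if the arm or the gripper's body presses on something with over 40 N, if the wrist force passes 120 N, or if a joint passes its speed limit or range.

## Working session

There is one attempt and no reset: what is moved stays moved. The work goes in short steps, Python scripts to look and compute and a tool call to move; the robot and the scene stay as the last step left them, time stands still between calls to the robot, and variables do not carry over. Pictures are saved under pics/ and viewed, about 8 in all and at most 12, crops included, and the job is handed in when it is done.

Besides the shell and the picture viewer there is one more tool, called after "Call:" by a JSON object that holds its "name" and its "arguments". servo_tool: Moves the arm, as the interface text tells. Its arguments: {"type":"object","properties":{"moves":{"type":"array"},"grip_force":{"type":"number"}},"required":["moves"]}

```bash
mkdir -p pics; cat > h.py <<'E'
import numpy as np, cv2
from scipy.spatial.transform import Rotation as R
from bench import ctrl
def cam(name):
    o=ctrl.get_obs(); im,d=ctrl.read_camera(name); c=ctrl.calibration(name)
    if name=='wrist':
        T=np.eye(4);T[:3,:3]=R.from_quat(o['tool_rot']).as_matrix();T[:3,3]=o['position']
        M=T@np.array(c['tool_from_camera'])
    else:
        W=np.eye(4);W[:3,:3]=R.from_rotvec(np.ravel(c['rvec'])).as_matrix();W[:3,3]=np.ravel(c['tvec']);M=np.linalg.inv(W)
    return im,d,c,M
def cloud(d,c,M):
    v,u=np.mgrid[:d.shape[0],:d.shape[1]]
    P=np.stack([(u-c['cx'])/c['fx']*d,(v-c['cy'])/c['fy']*d,d],-1)@M[:3,:3].T+M[:3,3]
    P[d==0]=np.nan
    return P
def ray(u,v,z,c,M):
    r=M[:3,:3]@np.array([(u-c['cx'])/c['fx'],(v-c['cy'])/c['fy'],1]);return M[:3,3]+r*(z-M[2,3])/r[2]
E
python3 - <<'E'
from h import *
o=ctrl.get_obs();print(o,ctrl.pinch_z)
for n in('top','side'):
    im,d,c,M=cam(n);cv2.imwrite(f'pics/{n}0.png',im[...,::-1]);np.savez(f'{n}0.npz',im=im,d=d,M=M,**c);print(n,M.round(3),c['fx'])
E
```

```text
{'t': 0.0, 'q': array([ 1.18350775,  0.59211586,  0.04826812,  1.60984593, -0.0332991 ,
        0.94269304, -0.03370278]), 'qvel': array([-1.77838427e-03, -7.76161108e-05, -1.37733663e-03,  4.64451849e-04,
       -1.71679914e-04,  5.67318163e-04, -2.51925500e-04]), 'effort': array([-7.73858610e-04, -5.48682261e+01,  1.54664140e+00, -1.98123336e+01,
        9.44753469e-03,  8.92838056e-03,  1.27366584e-05]), 'position': array([ 0.20972827, -0.6931273 ,  0.23013363]), 'tool_rot': array([ 9.89222178e-01,  1.46417923e-01, -2.19718230e-04, -1.10748406e-03]), 'force': array([-0.49898869,  0.47719093,  0.2820338 ]), 'wrist_torque': array([-0.02624008, -0.02739327,  0.03150627]), 'grip_width': 0.08487030961586799} 0.0187
top [[ 0.024 -0.998  0.049  0.498]
 [-1.    -0.023  0.016 -0.031]
 [-0.014 -0.05  -0.999  1.283]
 [ 0.     0.     0.     1.   ]] 445.7818916871412
side [[-0.943 -0.191  0.271  0.303]
 [-0.331  0.558 -0.761  0.695]
 [-0.005 -0.808 -0.59   0.687]
 [ 0.     0.     0.     1.   ]] 347.5951738074802
```

View pics/top0.png

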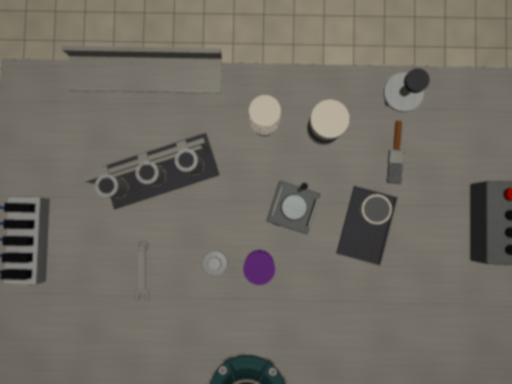

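View pics/side0.png

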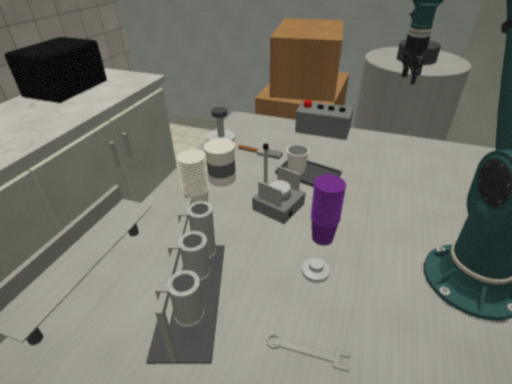

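The top view shows the rack at about (150,170) with three rims at (107,185), (147,172) and (186,160). The station is at (293,207), the tray at (367,225) with the cup at (377,209), and the purple stack at (259,267). The side view shows the same three cans; next I measure which one is tall.

```bash
cat > m.py <<'E'
from h import *
def ld(n):
    z=np.load(n+'0.npz');return z['im'],z['d'],{k:float(z[k]) for k in('fx','fy','cx','cy')},z['M']
im,d,c,M=ld('top');P=cloud(d,c,M)
ims,ds,cs,Ms=ld('side');S=cloud(ds,cs,Ms).reshape(-1,3)
print('zmed table',np.nanmedian(P[...,2]))
def tops(box,z0,z1):
    u0,v0,u1,v1=box;Q=P[v0:v1,u0:u1].reshape(-1,3);return Q[(Q[:,2]>z0)&(Q[:,2]<z1)]
cans=[]
for u,v in((107,185),(147,172),(186,160)):
    a=ray(u,v,.182,c,M)
    Q=tops((u-14,v-14,u+14,v+14),.172,.195)
    # rim: exclude strap by enclosing circle fit on side-of-centre points
    near=S[(np.hypot(*(S[:,:2]-a[:2]).T)<.04)&(S[:,2]>.012)]
    print(u,v,a.round(3),'n',len(Q),Q.mean(0).round(3),'side zmin',np.percentile(near[:,2],[1,5,50,99]).round(3),len(near))
    cans.append(a)
dv=cans[2]-cans[0];print('rack y angle',np.degrees(np.arctan2(dv[1],dv[0])),np.linalg.norm(dv))
def rect(mask,z):
    cn=max(cv2.findContours(mask.astype(np.uint8),0,2)[0],key=cv2.contourArea)
    (b)=cv2.boxPoints(cv2.minAreaRect(cn));w=np.array([ray(x,y,z,c,M) for x,y in b]);return w
Z=P[...,2];vv,uu=np.mgrid[:384,:512]
g=im.mean(-1)
reg=lambda u0,v0,u1,v1:(uu>u0)&(uu<u1)&(vv>v0)&(vv<v1)
for n,m,z in(('station',reg(255,165,330,245)&(Z>.035)&(Z<.062),.05),('tray',reg(325,175,410,275)&(g<75),.014)):
    w=rect(m,z);print(n,w.mean(0).round(4),'edges',[(round(float(np.linalg.norm(w[(i+1)%4]-w[i])),3),round(float(np.degrees(np.arctan2(*(w[(i+1)%4]-w[i])[1::-1]))),1)) for i in range(2)])
m=reg(255,165,330,245)&(Z>.068)&(Z<.088);print('pad pts',P[m].mean(0),m.sum())
m=reg(255,165,330,245)&(Z>.15);print('post',P[m].mean(0),m.sum())
m=reg(350,185,400,235)&(Z>.07);print('cup',P[m].mean(0),P[m].min(0),P[m].max(0))
cv2.imwrite('pics/rack.png',np.hstack([cv2.resize(im[120:220,70:230,::-1],None,fx=2.5,fy=2.5*1.0,interpolation=2)[:250],cv2.resize(ims[190:340,140:240,::-1],(167*2,250),interpolation=2)]))
cv2.imwrite('pics/side_rack.png',cv2.resize(ims[190:370,130:250,::-1],None,fx=3.3,fy=3.3,interpolation=2))
E
python3 m.py
```

```text
zmed table 0.0012165160483668114
107 185 [0.571 0.354 0.182] n 470 [0.574 0.357 0.182] side zmin [0.089 0.096 0.166 0.183] 1756
147 172 [0.606 0.255 0.182] n 450 [0.609 0.257 0.182] side zmin [0.09  0.102 0.165 0.182] 1254
186 160 [0.638 0.159 0.182] n 454 [0.642 0.161 0.182] side zmin [0.045 0.061 0.162 0.182] 986
rack y angle -71.08795602025063 0.20605502610428555
station [ 0.5318 -0.1179  0.05  ] edges [(0.12, -16.6), (0.12, -106.7)]
tray [ 0.4855 -0.3298  0.014 ] edges [(0.198, -13.9), (0.128, -103.6)]
pad pts [ 0.53120806 -0.1194049   0.08123974] 494
post [ 0.57884433 -0.13196083  0.20191032] 51
cup [ 0.53121018 -0.33751526  0.08728458] [ 0.49198732 -0.37633258  0.07932449] [ 0.56963151 -0.29945851  0.09374019]
```

View pics/side_rack.png

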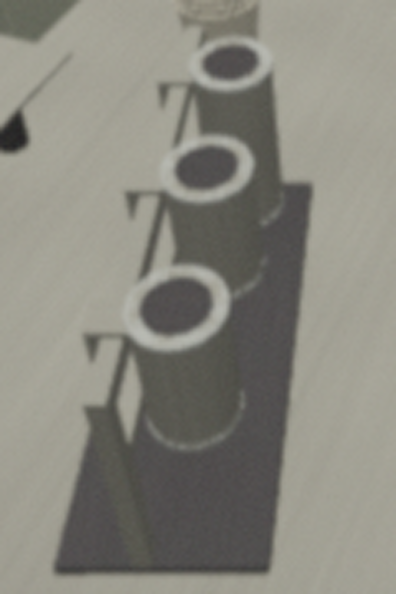

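The tall can is the right-hand one in the top view: its underside is at about 0.045 m and its axis at about (0.640, 0.160). The other cans' undersides are at about 0.09 m. The strap points along the rack's +x, about 19° in world, and the tool's x is already at about 17°. I move above it.

Call:
{"name": "servo_tool", "arguments": {"moves": [[85,[0,0,-50],0],[85,[35,-37,-100],0],[85,[70,-74,-110],0],[85,[108,-114,-110],0],[85,[146,-154,-110],0],[85,[184,-194,-110],0],[85,[222,-234,-110],0],[85,[260,-274,-110],0],[85,[298,-314,-110],0],[85,[336,-354,-110],0]]}}

```text
t: 1.35
position: [0.4293, -0.256, 0.3411]
tool_rot: [0.989, 0.146, -0.0, -0.0]
force: [1.4, -0.3, -0.7]
grip_width: 0.0852
```

Call:
{"name": "servo_tool", "arguments": {"moves": [[85,[38,-40,0],0],[85,[76,-80,0],0],[85,[114,-120,0],0],[85,[152,-160,0],0],[85,[190,-200,0],0],[85,[228,-240,0],0],[85,[266,-280,0],0],[85,[300,-315,0],0],[85,[318,-335,0],0],[85,[322,-338,0],0]]}}

```text
t: 2.6
position: [0.6391, 0.1604, 0.3407]
tool_rot: [0.989, 0.148, -0.001, -0.0]
force: [-0.1, -0.7, 1.1]
grip_width: 0.0847
```

```bash
python3 - <<'E'
from h import *
im,d,c,M=cam('wrist');cv2.imwrite('pics/w1.png',im[...,::-1]);np.savez('wrist0.npz',im=im,d=d,M=M,**{k:c[k] for k in('fx','fy','cx','cy')})
o=ctrl.get_obs();print(o['t'],o['position'],o['q'],R.from_quat(o['tool_rot']).as_matrix()[:,0]);print(M.round(3))
P=cloud(d,c,M).reshape(-1,3);T=P[(P[:,2]>.175)&(P[:,2]<.19)]
for a in((.640,.160),(.609,.257)):
    Q=T[np.hypot(*(T[:,:2]-a).T)<.036];print(len(Q))
    if len(Q):print(Q.mean(0),cv2.minEnclosingCircle(Q[:,:2].astype(np.float32)))
E
```

```text
2.65 [0.63931297 0.15889758 0.3407477 ] [-0.09072842  0.423777   -0.31730559  1.64039916  0.14474064  1.10178769
 -1.72398104] [ 0.95698873  0.2901226  -0.00120411]
[[ 0.293 -0.91  -0.294  0.714]
 [-0.956 -0.279 -0.09   0.183]
 [-0.     0.307 -0.952  0.482]
 [ 0.     0.     0.     1.   ]]
2782
[0.63795477 0.16233603 0.18088504] ((0.6417548656463623, 0.16223999857902527), 0.03353210911154747)
2812
[0.60486562 0.25839269 0.18111299] ((0.6096950769424438, 0.25837093591690063), 0.03463171049952507)
```

View pics/w1.png

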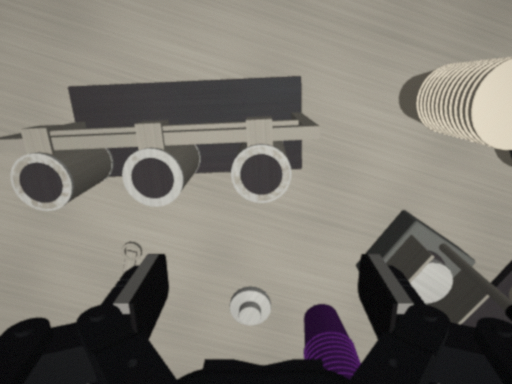

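The wrist view shows the tall can's rim centred at (262,173), with the short cans' rims at (153,177) and (42,180). The rail runs nearly parallel to the jaw direction.

```bash
python3 - <<'E'
from m import *
im,d,c,M=ld('wrist');g=cv2.cvtColor(im,cv2.COLOR_RGB2GRAY);hsv=cv2.cvtColor(im,cv2.COLOR_RGB2HSV)
C=[]
for u,v in((262,173),(153,177),(42,180)):
    m=np.zeros_like(g);cv2.circle(m,(u,v),26,255,-1)
    k=((g<95)&(m>0)).astype(np.uint8);cn=max(cv2.findContours(k,0,1)[0],key=cv2.contourArea)
    e=cv2.fitEllipse(cn);w=ray(*e[0],.182,c,M);C.append(w);print(e,w.round(4))
dv=C[1]-C[0];dv2=C[2]-C[0];print(np.linalg.norm(dv),np.linalg.norm(dv2),np.degrees(np.arctan2(-dv2[0],dv2[1])))
E
```

```text
zmed table 0.0012165160483668114
107 185 [0.571 0.354 0.182] n 470 [0.574 0.357 0.182] side zmin [0.089 0.096 0.166 0.183] 1756
147 172 [0.606 0.255 0.182] n 450 [0.609 0.257 0.182] side zmin [0.09  0.102 0.165 0.182] 1254
186 160 [0.638 0.159 0.182] n 454 [0.642 0.161 0.182] side zmin [0.045 0.061 0.162 0.182] 986
rack y angle -71.08795602025063 0.20605502610428555
station [ 0.5318 -0.1179  0.05  ] edges [(0.12, -16.6), (0.12, -106.7)]
tray [ 0.4855 -0.3298  0.014 ] edges [(0.198, -13.9), (0.128, -103.6)]
pad pts [ 0.53120806 -0.1194049   0.08123974] 494
post [ 0.57884433 -0.13196083  0.20191032] 51
cup [ 0.53121018 -0.33751526  0.08728458] [ 0.49198732 -0.37633258  0.07932449] [ 0.56963151 -0.29945851  0.09374019]
((260.9364013671875, 173.98463439941406), (38.612674713134766, 40.287803649902344), 89.6207504272461) [0.638  0.1619 0.182 ]
((152.1370391845703, 177.664306640625), (37.193904876708984, 41.49403762817383), 122.51412963867188) [0.6047 0.2584 0.182 ]
((40.53604507446289, 182.14651489257812), (35.3485107421875, 44.31606674194336), 124.40950775146484) [0.5696 0.3581 0.182 ]
0.10209133079465114 0.20775853144019102 19.210738341571087
```

Call:
{"name": "servo_tool", "arguments": {"moves": [[85,[1,-2.5,30],-0.04],[85,[1,-2.5,60],-0.04],[85,[1,-2.5,90],-0.04],[85,[1,-2.5,120],-0.04],[85,[1,-2.5,145],-0.04],[85,[1,-2.5,165],-0.04],[85,[1,-2.5,182],-0.04],[85,[1,-2.5,195],-0.04],[85,[1,-2.5,206],-0.04],[85,[1,-2.5,206],-0.04]]}}

```text
t: 3.9
position: [0.6391, 0.1616, 0.1345]
tool_rot: [0.986, 0.166, -0.001, 0.0]
force: [0.6, 0.7, 0.3]
grip_width: 0.085
```

```bash
python3 - <<'E'
from h import *
o=ctrl.get_obs();print(o['position'],o['force'],R.from_quat(o['tool_rot']).as_matrix()[:,0])
im,d,c,M=cam('wrist');cv2.imwrite('pics/w2.png',im[...,::-1])
P=cloud(d,c,M).reshape(-1,3);T=P[(P[:,2]>.178)&(P[:,2]<.19)]
Q=T[np.hypot(*(T[:,:2]-(.639,.161)).T)<.036];print(len(Q),Q.mean(0))
E
```

```text
[0.63911439 0.16158287 0.13450134] [0.5643386  0.66874532 0.31805028] [ 0.94470292  0.32792432 -0.00142667]
14866 [0.64316862 0.16399735 0.18089483]
```

View pics/w2.png

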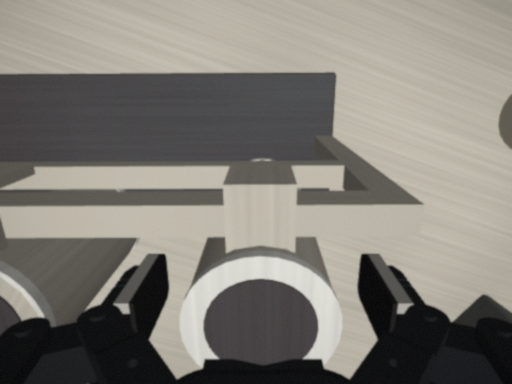

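The view shows the can's rim centred at (261,325), between the fingers at 165 and 360, and the strap square to the jaws. I close.

Call:
{"name": "servo_tool", "arguments": {"moves": [[70,[0,0,0],0],[60,[0,0,0],0],[50,[0,0,0],0],[50,[0,0,0],0],[50,[0,0,0],0],[50,[0,0,0],0],[50,[0,0,0],0],[50,[0,0,-3],0],[50,[0,0,-6],0],[50,[0,0,-10],0]], "grip_force": 80}}

```text
t: 5.2
position: [0.6392, 0.1613, 0.1448]
tool_rot: [0.986, 0.166, -0.001, 0.0]
force: [-0.7, -0.2, -2.8]
grip_width: 0.0548
```

Call:
{"name": "servo_tool", "arguments": {"moves": [[50,[0,0,-10],0],[50,[0,0,-25],0],[50,[0,0,-45],0],[50,[0,0,-70],0],[50,[0,0,-100],0],[50,[0,0,-130],0],[50,[0,0,-155],0],[50,[0,0,-170],0],[50,[0,0,-175],0],[50,[0,0,-175],0]]}}

```text
t: 6.45
position: [0.6393, 0.1615, 0.3201]
tool_rot: [0.986, 0.166, -0.0, 0.0]
force: [0.0, 0.1, -2.3]
grip_width: 0.0543
```

Call:
{"name": "servo_tool", "arguments": {"moves": [[50,[-8,9,0],0],[50,[-28,33,0],-0.03],[50,[-56,66,0],-0.06],[50,[-84,99,0],-0.09],[50,[-112,132,0],-0.12],[50,[-140,165,0],-0.15],[50,[-165,195,0],-0.16],[50,[-184,218,0],-0.16],[50,[-193,229,0],-0.16],[50,[-193,229,0],-0.16]]}}

```text
t: 7.7
position: [0.5316, -0.1188, 0.3198]
tool_rot: [0.97, 0.243, -0.0, -0.0]
force: [0.2, 0.3, -3.0]
grip_width: 0.0545
```

```bash
python3 - <<'E'
from h import *
o=ctrl.get_obs();print(o['position'],o['force'],R.from_quat(o['tool_rot']).as_matrix()[:,0],o['grip_width'])
ims=[]
for n in('wrist','side','top'):
    im,d,c,M=cam(n);np.savez(n+'1.npz',im=im,d=d,M=M,**{k:c[k] for k in('fx','fy','cx','cy')});P=cloud(d,c,M);ims.append(im)
    F=P.reshape(-1,3)
    for lo,hi in((.068,.09),(.2,.3)):
        pass
    pad=F[(np.hypot(*(F[:,:2]-(.5315,-.1185)).T)<.045)]
    print(n,len(pad),np.nanmin(pad[:,2]) if len(pad) else '')
v=np.hstack([ims[0],ims[1]]);cv2.imwrite('pics/v3.png',cv2.resize(v,(800,300),interpolation=3)[...,::-1])
E
```

```text
[ 0.53161071 -0.11883371  0.31983746] [ 0.18441813  0.25823824 -2.97121514] [ 8.81566901e-01  4.72058388e-01 -8.23217583e-04] 0.05451849569565061
wrist 41482 0.04665842023632927
side 3845 0.04502875695583419
top 3402 0.04344963395792689
```

View pics/v3.png

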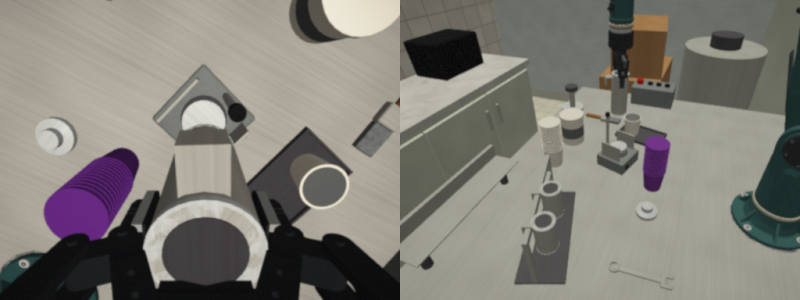

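The wrist view shows the can held, with the pad beyond it at about (205,112) and the post's head at (237,110). The side view shows the can hanging upright over the station. I measure the can's axis and tilt in the grip.

```bash
cat > axis.py <<'E'
from h import *
from scipy.optimize import least_squares
def axis(n,cen,base,r=.028,zr=(.005,.085)):
    z=np.load(n+'.npz');c={k:float(z[k]) for k in('fx','fy','cx','cy')}
    F=cloud(z['d'],c,z['M']).reshape(-1,3);F=F[~np.isnan(F[:,0])]
    cen=np.array(cen);Q=F[(np.hypot(*(F[:,:2]-cen).T)<.04)&(F[:,2]>base+zr[0])&(F[:,2]<base+zr[1])]
    s=least_squares(lambda p:np.hypot(*(Q[:,:2]-p[:2]-np.outer(Q[:,2]-base,p[2:])).T)-r,[*cen,0,0],loss='soft_l1',f_scale=.002)
    return len(Q),s.x.round(4),Q[:,2].min(),np.sqrt(np.mean(s.fun**2))
E
python3 - <<'E'
from axis import *
for n in('side1','wrist1','top1'):
    try:print(n,axis(n,(.5316,-.1188),.2275))
    except Exception as e:print(n,e)
z=np.load('wrist1.npz');c={k:float(z[k]) for k in('fx','fy','cx','cy')};M=z['M'];g=cv2.cvtColor(z['im'],cv2.COLOR_RGB2GRAY);P=cloud(z['d'],c,M);Z=P[...,2]
T=P[(Z>.362)&(Z<.374)];print('rim z',np.median(T[:,2]),len(T))
m=np.zeros_like(g);cv2.circle(m,(263,318),66,255,-1);k=((g<110)&(m>0)).astype(np.uint8);k[350:]=0
cn=max(cv2.findContours(k,0,1)[0],key=cv2.contourArea);p=cn[:,0];p=p[p[:,1]<345].astype(np.float32);e=cv2.fitEllipse(p.reshape(-1,1,2));print(e,ray(*e[0],.3675,c,M))
F=P.reshape(-1,3);b=F[(np.abs(Z.ravel()-.082)<.006)&(np.hypot(F[:,0]-.5315,F[:,1]+.1185)<.045)];print('pad',len(b),b.mean(0) if len(b) else '')
b=F[(Z.ravel()>.19)&(Z.ravel()<.215)&(np.hypot(F[:,0]-.579,F[:,1]+.132)<.03)];print('post',len(b),b.mean(0) if len(b) else '')
E
```

```text
side1 (579, array([ 0.5323, -0.1151, -0.0161, -0.0153]), np.float64(0.23274604589772074), np.float64(0.0011661500148311954))
wrist1 (551, array([ 0.5308, -0.1183, -0.0175, -0.017 ]), np.float64(0.23258300528084278), np.float64(0.0001663976582760312))
top1 (5, array([ 0.5346, -0.1173,  0.0961, -0.0517]), np.float64(0.23257441137424983), np.float64(0.0001509407422873824))
rim z 0.36456559439892755 17296
((262.816650390625, 324.0953063964844), (91.5777359008789, 111.11360931396484), 88.95806884765625) [ 0.53234278 -0.1184535   0.3675    ]
pad 1523 [ 0.53818038 -0.11047876  0.07927421]
post 467 [ 0.57683236 -0.12987665  0.20343714]
```

The can's axis is within about 1 mm of the tool axis and the tilt is small. The pad centre is at about (0.531, −0.118), so I descend.

Call:
{"name": "servo_tool", "arguments": {"moves": [[50,[0,0,15],0],[50,[0,0,35],0],[50,[0,0,55],0],[50,[0,0,75],0],[50,[0,0,95],0],[50,[0,0,112],0],[50,[0,0,125],0],[50,[0,0,133],0],[50,[0,0,138],0],[50,[0,0,138],0]], "grip_force": 110}}

```text
t: 9.1
position: [0.5323, -0.118, 0.1823]
tool_rot: [0.97, 0.244, 0.0, 0.0]
force: [-0.0, 1.2, -2.4]
grip_width: 0.0541
```

```bash
python3 - <<'E'
from axis import *
o=ctrl.get_obs();print(o['t'],o['position'],o['force'])
for n in('side','wrist'):
    im,d,c,M=cam(n);np.savez(n+'2.npz',im=im,d=d,M=M,**{k:c[k] for k in('fx','fy','cx','cy')})
    print(axis(n+'2',(.5316,-.1188),.090))
    if n=='side':cv2.imwrite('pics/s2.png',cv2.resize(im[60:240,210:370,::-1],None,fx=3.3,fy=3.3,interpolation=2))
E
```

```text
9.1 [ 0.53234385 -0.11796915  0.18225789] [-0.00959474  1.17801564 -2.38667067]
(459, array([ 0.5321, -0.1157, -0.0105, -0.0111]), np.float64(0.09510734300602164), np.float64(0.0023538949190619212))
(547, array([ 0.5319, -0.1175, -0.0189, -0.0168]), np.float64(0.09515378454256831), np.float64(0.0001796384050438326))
```

View pics/s2.png

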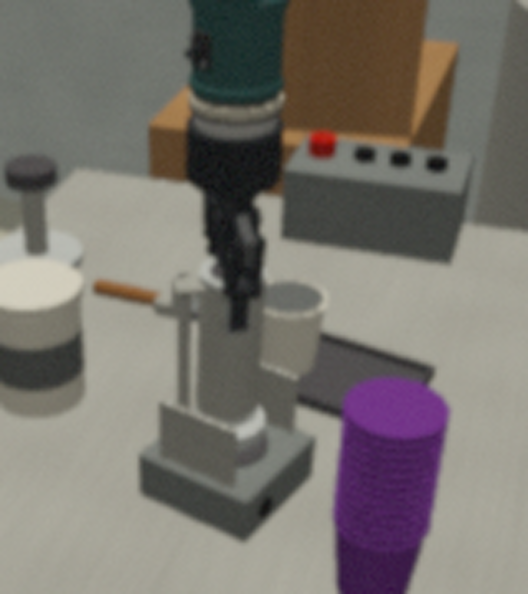

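The side view shows the can just above the pad and centred over it, clear of the guards and the post at (185,340). I press down.

Call:
{"name": "servo_tool", "arguments": {"moves": [[50,[0,0,4],0],[50,[0,0,7],0],[50,[0,0,9],0],[50,[0,0,11],0],[50,[0,0,13],0],[50,[0,0,15],0],[50,[0,0,16],0],[50,[0,0,17],0],[50,[0,0,18],0],[50,[0,0,18],0]]}}

```text
t: 10.45
position: [0.533, -0.1177, 0.1657]
tool_rot: [0.97, 0.244, 0.001, 0.0]
force: [-1.6, 1.3, 10.1]
grip_width: 0.0543
```

Call:
{"name": "servo_tool", "arguments": {"moves": [[50,[0,0,1],0],[50,[0,0,2],0],[50,[0,0,3],0],[50,[0,0,4],0],[50,[0,0,5],0],[50,[0,0,6],0],[50,[0,0,7],0],[50,[0,0,7],0],[50,[0,0,7],0],[50,[0,0,7],0]]}}

```text
t: 11.7
position: [0.5336, -0.1173, 0.1609]
tool_rot: [0.97, 0.245, 0.001, 0.001]
force: [-3.8, 2.3, 25.6]
grip_width: 0.0541
```

At about 28 N including the can's weight, against the 18 N needed, the pad is bottomed. I press slightly more and hold, taking a picture during the hold.

Call:
{"name": "servo_tool", "arguments": {"moves": [[50,[0,0,1],0],[50,[0,0,1],0],[50,[0,0,1],0],[50,[0,0,1],0],[50,[0,0,1],0],[50,[0,0,1],0],[50,[0,0,1],0],[50,[0,0,1],0],[50,[0,0,1],0],[50,[0,0,1],0]]}}

```text
t: 12.95
position: [0.5338, -0.1172, 0.1609]
tool_rot: [0.97, 0.245, 0.001, 0.001]
force: [-6.3, 3.1, 32.7]
grip_width: 0.054
```

```bash
python3 - <<'E'
from axis import *
o=ctrl.get_obs();print(o['t'],o['position'],o['force'],o['wrist_torque'])
for n in('side','wrist'):
    im,d,c,M=cam(n);np.savez(n+'3.npz',im=im,d=d,M=M,**{k:c[k] for k in('fx','fy','cx','cy')})
    print(n,axis(n+'3',(.5333,-.1175),.066,zr=(.01,.085)))
    F=cloud(d,c,M).reshape(-1,3);r=np.hypot(F[:,0]-.5315,F[:,1]+.118);b=F[(r<.036)&(F[:,2]>.055)&(F[:,2]<.09)&(np.hypot(F[:,0]-.5335,F[:,1]+.1175)>.0295)];print('pad z',len(b),np.percentile(b[:,2],[10,50,90]) if len(b) else '')
    t=F[(F[:,2]>.195)&(F[:,2]<.215)&(np.hypot(F[:,0]-.5335,F[:,1]+.1175)<.027)];print('rim',len(t),np.median(t[:,2]) if len(t) else '')
E
```

```text
12.95 [ 0.53378719 -0.11720367  0.16089615] [-6.33795545  3.07349918 32.70699364] [ 0.50571578  2.33482613 -0.05316691]
side (392, array([ 0.5329, -0.1158, -0.0052, -0.0031]), np.float64(0.07675563998332413), np.float64(0.0036722246588106067))
pad z 52 [0.06278803 0.06579994 0.08514558]
rim 50 0.2045754959638469
wrist (396, array([ 0.5318, -0.1175, -0.007 , -0.0095]), np.float64(0.07601901718661097), np.float64(0.0019308496252143368))
pad z 310 [0.05919538 0.06480712 0.06583266]
rim 15126 0.2054141156931644
```

The pad's face reads about 66 mm and the tool no longer sinks with more command, so the pad is fully down. The hold has lasted 1.35 s at over 25 N. I lift and carry the can over the tray's free half at about (0.437, −0.318).

Call:
{"name": "servo_tool", "arguments": {"moves": [[50,[0,0,-3],0],[50,[0,0,-8],0],[50,[0,0,-14],0],[50,[0,0,-22],0],[50,[0,0,-35],0],[50,[0,0,-60],0],[50,[0,0,-90],0],[50,[0,0,-125],0],[50,[0,0,-155],0],[50,[0,0,-164],0]]}}

```text
t: 14.3
position: [0.5331, -0.1181, 0.3221]
tool_rot: [0.97, 0.244, 0.002, 0.001]
force: [0.3, 0.8, -3.2]
grip_width: 0.0544
```

Call:
{"name": "servo_tool", "arguments": {"moves": [[50,[0,0,0],0],[50,[-10,8,0],0],[50,[-35,26,0],0],[50,[-62,46,0],0],[50,[-90,67,0],0],[50,[-118,88,0],0],[50,[-145,107,0],0],[50,[-165,122,0],0],[50,[-178,131,0],0],[50,[-178,131,0],0]]}}

```text
t: 15.55
position: [0.4363, -0.3187, 0.3194]
tool_rot: [0.97, 0.243, -0.001, -0.001]
force: [-0.1, 1.1, -2.6]
grip_width: 0.0541
```

```bash
python3 - <<'E'
from axis import *
o=ctrl.get_obs();print(o['t'],o['position'],o['force'])
ims=[]
for n in('side','wrist'):
    im,d,c,M=cam(n);np.savez(n+'4.npz',im=im,d=d,M=M,**{k:c[k] for k in('fx','fy','cx','cy')});ims.append(im)
    print(n,axis(n+'4',o['position'][:2],.2275))
cv2.imwrite('pics/v4.png',cv2.resize(np.hstack(ims),(800,300),interpolation=3)[...,::-1])
E
```

```text
15.55 [ 0.43625971 -0.31874745  0.31937469] [-0.1174865   1.14349572 -2.57005658]
side (480, array([ 0.4359, -0.3163, -0.0108, -0.0166]), np.float64(0.23258406036275658), np.float64(0.0015118675370910087))
wrist (554, array([ 0.4365, -0.3168, -0.0176, -0.0175]), np.float64(0.23269692801641337), np.float64(0.000156340982319425))
```

View pics/v4.png

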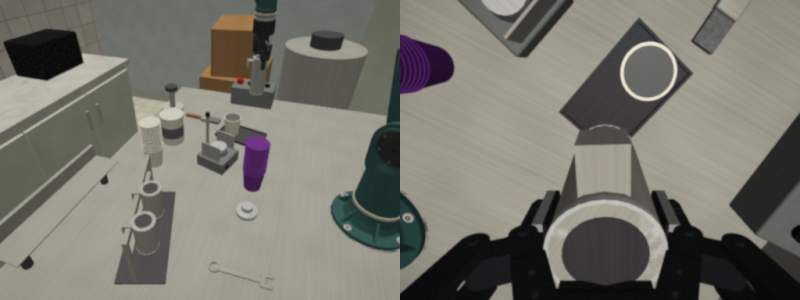

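The side view shows the can above the tray area. The wrist view shows the tray's free half below, with its corners at full-frame pixels of about (205,143), (307,23) and (372,93), and the cup to the upper right. I lower the can to about 30 mm above the table and check against the tray.

Call:
{"name": "servo_tool", "arguments": {"moves": [[50,[0,0,15],0],[50,[0,0,40],0],[50,[0,0,65],0],[50,[0,0,90],0],[50,[0,0,115],0],[50,[0,0,140],0],[50,[0,0,162],0],[50,[0,0,180],0],[50,[0,0,192],0],[50,[0,0,195],0]]}}

```text
t: 16.9
position: [0.4375, -0.3168, 0.1243]
tool_rot: [0.97, 0.245, -0.0, -0.001]
force: [0.5, -0.7, -2.2]
grip_width: 0.0542
```

```bash
python3 - <<'E'
from axis import *
z=np.load('wrist4.npz');c={k:float(z[k]) for k in('fx','fy','cx','cy')}
for p in((205,143),(307,23),(372,93)):print('corner',p,ray(*p,.014,c,z['M']).round(3))
o=ctrl.get_obs();print(o['t'],o['position'],o['force'])
ct=np.array([.4855,-.3298]);a=np.radians(-13.9);ex=np.array([np.cos(a),np.sin(a)]);ey=np.array([-ex[1],ex[0]])
print('expect corners',[(ct+sx*.1*ex+sy*.063*ey).round(3) for sx,sy in((-1,1),(1,1),(1,-1))])
for n in('side','wrist'):
    im,d,c,M=cam(n);np.savez(n+'5.npz',im=im,d=d,M=M,**{k:c[k] for k in('fx','fy','cx','cy')})
    r=axis(n+'5',o['position'][:2],.03);print(n,r,'tray coords',ex@(r[1][:2]-ct),ey@(r[1][:2]-ct))
cv2.imwrite('pics/v5.png',im[...,::-1])
E
```

```text
corner (205, 143) [ 0.404 -0.246  0.014]
corner (307, 23) [ 0.595 -0.293  0.014]
corner (372, 93) [ 0.565 -0.408  0.014]
16.9 [ 0.43753349 -0.31681128  0.12434626] [ 0.52065999 -0.68706122 -2.16443965]
expect corners [array([ 0.404, -0.245]), array([ 0.598, -0.293]), array([ 0.567, -0.415])]
side (348, array([ 0.4371, -0.3141, -0.013 , -0.0168]), np.float64(0.03578093651035141), np.float64(0.0015225462912980305)) tray coords -0.050754257975277474 0.003613211504878024
wrist (565, array([ 0.437 , -0.3164, -0.019 , -0.018 ]), np.float64(0.035026885879462455), np.float64(0.0001910567520131496)) tray coords -0.05029880512573757 0.0013565407930004373
```

View pics/v5.png

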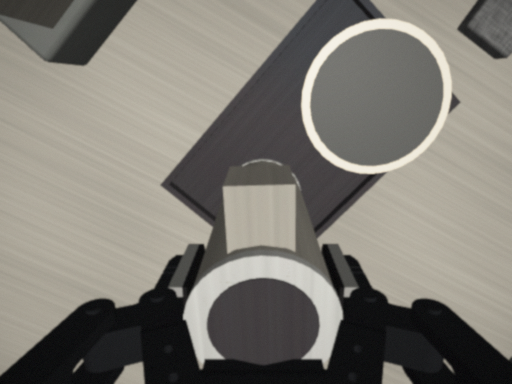

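The can is well inside the free half: its strap end is at (260,175), and the tray wall and the cup at (375,95) are clear. The corners agree to a few mm. I lower it to contact.

Call:
{"name": "servo_tool", "arguments": {"moves": [[50,[0,0,6],0],[50,[0,0,11],0],[50,[0,0,15],0],[50,[0,0,18],0],[50,[0,0,20],0],[50,[0,0,21],0],[50,[0,0,22],0],[50,[0,0,22.5],0],[50,[0,0,23],0],[50,[0,0,23],0]]}}

```text
t: 18.25
position: [0.4376, -0.3177, 0.1023]
tool_rot: [0.97, 0.244, -0.0, -0.0]
force: [0.2, -0.1, -3.0]
grip_width: 0.0543
```

Call:
{"name": "servo_tool", "arguments": {"moves": [[50,[0,0,0.5],0],[50,[0,0,1],0],[50,[0,0,1.5],0],[50,[0,0,2],0],[50,[0,0,2.5],0],[50,[0,0,3],0],[50,[0,0,3],0],[50,[0,0,3],0],[50,[0,0,3],0],[50,[0,0,3],0]]}}

```text
t: 19.5
position: [0.438, -0.3175, 0.1004]
tool_rot: [0.97, 0.244, 0.0, 0.0]
force: [-1.3, 1.3, 7.9]
grip_width: 0.0542
```

The can is in contact with the tray floor. I relax the grip, then open.

Call:
{"name": "servo_tool", "arguments": {"moves": [[50,[0,0,0],0],[50,[0,0,0],0],[54,[0,0,0],0],[56,[0,0,0],0],[58,[0,0,0],0],[62,[0,0,0],0],[68,[0,0,0],0],[76,[0,0,0],0],[84,[0,0,0],0],[85,[0,0,0],0]], "grip_force": 20}}

```text
t: 20.75
position: [0.4376, -0.3177, 0.0993]
tool_rot: [0.97, 0.244, -0.0, 0.0]
force: [0.3, 0.6, -0.6]
grip_width: 0.0852
```

Call:
{"name": "servo_tool", "arguments": {"moves": [[85,[0,0,0],0],[85,[0,0,0],0],[85,[0,0,-5],0],[85,[0,0,-15],0],[85,[0,0,-35],0],[85,[0,0,-65],0],[85,[0,0,-100],0],[85,[0,0,-150],0],[85,[0,0,-200],0],[85,[0,0,-220],0]]}}

```text
t: 22.0
position: [0.4389, -0.3183, 0.3236]
tool_rot: [0.97, 0.244, 0.002, 0.002]
force: [0.5, -0.1, -0.3]
grip_width: 0.0851
```

```bash
python3 - <<'E'
from axis import *
o=ctrl.get_obs();print(o['t'],o['position'],o['force'])
ims=[]
for n in('side','wrist','top'):
    im,d,c,M=cam(n);np.savez(n+'6.npz',im=im,d=d,M=M,**{k:c[k] for k in('fx','fy','cx','cy')});ims.append(im)
    try:print(n,axis(n+'6',(.437,-.317),.005,zr=(.02,.09)))
    except Exception as e:print(n,e)
    F=cloud(d,c,M).reshape(-1,3);t=F[(F[:,2]>.135)&(F[:,2]<.155)&(np.hypot(F[:,0]-.437,F[:,1]+.317)<.032)];print('rim',len(t),t.mean(0) if len(t) else '')
    if n=='top':
        dd=cv2.absdiff(cv2.cvtColor(im,7),cv2.cvtColor(np.load('top0.npz')['im'],7));P=cloud(d,c,M)
        for u,v in((107,185),(147,172)):
            Q=P[v-14:v+14,u-14:u+14].reshape(-1,3);Q=Q[(Q[:,2]>.172)&(Q[:,2]<.195)];print('short',Q.mean(0).round(3))
cv2.imwrite('pics/v6.png',cv2.resize(np.hstack([ims[0],ims[1]]),(800,300),interpolation=3)[...,::-1])
E
```

```text
22.0 [ 0.43888796 -0.31829226  0.32362973] [ 0.51959593 -0.10796608 -0.29591688]
side (291, array([ 0.4377, -0.3151,  0.0033, -0.004 ]), np.float64(0.025086448404634698), np.float64(0.001491284777544175))
rim 144 [ 0.43696829 -0.30996156  0.14210755]
wrist (89, array([ 4.375e-01, -3.171e-01, -2.000e-04, -5.000e-04]), np.float64(0.025153251614161598), np.float64(0.00014047152770099426))
rim 2565 [ 0.43935457 -0.31614483  0.14419803]
top (96, array([ 0.4417, -0.3196, -0.0044,  0.0007]), np.float64(0.025188916591911248), np.float64(0.0004514149957653425))
rim 403 [ 0.44137069 -0.31782818  0.14666099]
short [0.574 0.356 0.182]
short [0.609 0.257 0.182]
```

View pics/v6.png

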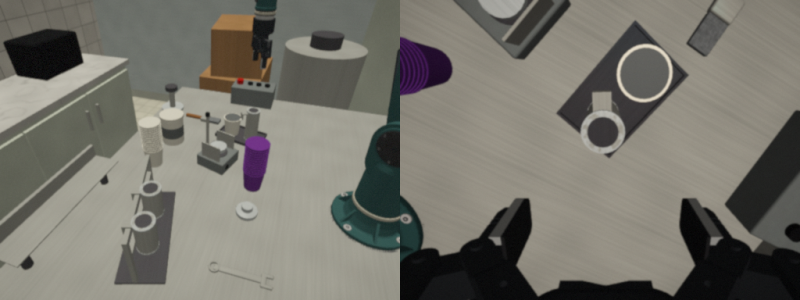

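The can stands upright in the free half, at wrist-view (603,132), with the cup clear and the short cans unmoved. The fit now reads zero tilt, which means the 1.4° seen in the grip was real. I check from the saved images how square the can was while pressed.

```bash
python3 - <<'E'
from axis import *
for n,cen,b in(('wrist2',(.532,-.1178),.09),('wrist3',(.532,-.1178),.066),('side3',(.532,-.1158),.066),('side6',(.4377,-.3151),.005)):
    for zr in((.02,.06),(.02,.09),(.05,.1)):
        z=np.load(n+'.npz');c={k:float(z[k]) for k in('fx','fy','cx','cy')}
        F=cloud(z['d'],c,z['M']).reshape(-1,3);F=F[~np.isnan(F[:,0])]
        r=np.hypot(*(F[:,:2]-cen).T);Q=F[(r>.024)&(r<.0315)&(F[:,2]>b+zr[0])&(F[:,2]<b+zr[1])]
        s=least_squares(lambda p:np.hypot(*(Q[:,:2]-p[:2]-np.outer(Q[:,2]-b,p[2:])).T)-.028,[*cen,0,0],loss='soft_l1',f_scale=.0007)
        print(n,zr,len(Q),s.x.round(4),np.sqrt(np.mean(s.fun**2)).round(5))
for k in(2,3):
    z=np.load(f'wrist{k}.npz');c={q:float(z[q]) for q in('fx','fy','cx','cy')};F=cloud(z['d'],c,z['M']).reshape(-1,3)
    top=.09+.14 if k==2 else .206
    t=F[(abs(F[:,2]-top)<.006)&(np.hypot(F[:,0]-.532,F[:,1]+.118)<.029)]
    A=np.c_[t[:,:2]-(.532,-.118),np.ones(len(t))];print('rim plane',k,len(t),np.linalg.lstsq(A,t[:,2],rcond=None)[0].round(4))
z=np.load('wrist6.npz');c={q:float(z[q]) for q in('fx','fy','cx','cy')};F=cloud(z['d'],c,z['M']).reshape(-1,3)
t=F[(abs(F[:,2]-.145)<.006)&(np.hypot(F[:,0]-.4375,F[:,1]+.317)<.029)];A=np.c_[t[:,:2]-(.4375,-.317),np.ones(len(t))];print('rim6',len(t),np.linalg.lstsq(A,t[:,2],rcond=None)[0].round(4))
E
```

```text
wrist2 (0.02, 0.06) 143 [ 0.5317 -0.1179 -0.0183 -0.0109] 0.00013
wrist2 (0.02, 0.09) 522 [ 0.5315 -0.1179 -0.014  -0.0113] 0.00016
wrist2 (0.05, 0.1) 734 [ 0.5313 -0.118  -0.0114 -0.0091] 0.00048
wrist3 (0.02, 0.06) 116 [ 0.5315 -0.1181 -0.0043 -0.0013] 0.00014
wrist3 (0.02, 0.09) 454 [ 0.5315 -0.1179 -0.0034 -0.0049] 0.00016
wrist3 (0.05, 0.1) 619 [ 0.5314 -0.1179 -0.0018 -0.0046] 0.00018
side3 (0.02, 0.06) 205 [ 0.5319 -0.1158  0.0018 -0.004 ] 0.00116
side3 (0.02, 0.09) 372 [ 0.5318 -0.116   0.0053  0.0006] 0.00116
side3 (0.05, 0.1) 269 [ 0.5322 -0.1158 -0.0007 -0.0022] 0.00112
side6 (0.02, 0.06) 154 [ 0.4375 -0.3165  0.007   0.0312] 0.00133
side6 (0.02, 0.09) 284 [ 0.4376 -0.3152  0.0039 -0.0051] 0.00135
side6 (0.05, 0.1) 210 [ 0.4377 -0.3158  0.0029  0.0053] 0.0013
rim plane 2 14343 [0.0028 0.0038 0.227 ]
rim plane 3 14826 [-0.0139 -0.0059  0.2054]
rim6 2483 [-0.0013  0.0003  0.1445]
```

```bash
python3 -c "
from bench import ctrl
print(ctrl.get_obs()['t'],ctrl.sign_off())"
```

```text
the job is handed in; nothing more can be done
22.15 None
```

The job is done and handed in at 22.15 s of the 64 s allowed; `sign_off` reports no verdict. I lifted the tall can off the rail, pressed it onto the marking station's pad, and stood it in the free half of the tray, released.

- **Press:** the pad's face read about 66 mm, which is fully down. It was held about 1.35 s at 28–36 N, counting the can's weight.
- **Squareness at the press:** the can was about 1° tilted in the grip beforehand but sat flat on the pad. From the wrist camera, the wall fit gave about 0.3° tilt and the rim plane about 0.8°, so these disagree slightly.
- **Placing:** the can stands about 50 mm from the tray centre, clear of the cup and the walls, and upright to about 0.1° by the wrist fit. The side camera's fits were noisier, and its narrowest slice gave an unreliable 1.8°.
- **Everything else:** the short cans measured unmoved within 1 mm. The cup and the other items look undisturbed in the last pictures, but I did not measure those. The gripper was open and well above the can.

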